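Set the carton tape dispenser and feed

TASK

With your fingertips only, turn the knurled length dial of the tape dispenser until its orange pointer clicks in at the green mark, then press the red feed button fully down and let it go. Do not press the button while the dial is not on the green mark, and leave the cartons, stapler, tape roll and mug where they are.

Things in the scene. Friction and masses are not known exactly. Their poses are not given: they have to be found in the camera images.
- dispenser: Grey tape dispenser fixed to the table: a flat level deck 200 mm (x) by 420 mm (y), 70 mm high, with a blue roll housing (170 x 70 mm) at its left (+y) end reaching 120 mm high (a look-only paper roll inside sticks up to 138 mm). Origin: centre of its underside; +x away from the robot, z up. The dial's axis is at x = -10, y = -30 mm, the button at x = -20, y = 85 mm in this frame.
- length_dial (a joint): Angle of the dial (rad), growing anticlockwise seen from above; 0 at the home tick, where the pointer points to the dispenser's -x. Sprung detents every 0.524 rad (30 degrees) at 0, +-0.524 and +-1.047, hard stops at +-1.19. It starts clicked in at 0. Pulling out of a detent takes about 0.04 Nm; past the half-way point it snaps into the next one, and it stays where it has clicked.
- dial_centre (a point): Point on the dial's vertical axis, level with its highest part, 91 mm above the table. The dial is a grey disc 94 mm across (too wide to grip), 18 mm tall, with a knurled rim; on top runs a raised, round-topped black grip ring, centre line 42 mm from the axis, 8 mm wide, 4 mm above the flat face inside it.
- pointer (a point): The point on the deck, 59 mm from the dial's axis, that the orange line on the dial points at; it turns with the dial. To turn the dial, press a fingertip on the top of the grip ring with 5 to 10 N and carry it round, the finger itself turning with the dial (a finger that does not turn about its own axis rubs and may hold the dial still), or rub along the rim.
- green_mark: Green dot, 14 mm across, flat on the deck, 59 mm from the dial's axis. It lies at one of the four detents either side of home (30 or 60 degrees, left or right); white dots lie at the other three. Origin: its centre.
- feed_button (a joint): How far the button is pressed (m): 0 up, 0.006 fully down. It springs back when released; fully down takes about 4 N.
- feed_button_top (a point): Centre of the top of the round red button, 32 mm across, 92 mm above the table when up; pressed straight down.
- spares_box: Loose white carton, 50 x 50 x 32 mm, standing on the right end of the dispenser's deck. Origin: centre of its underside. Leave alone.
- brown_carton: Loose brown carton, 80 x 120 x 60 mm, on the table behind the dispenser. Origin: centre of its underside. Leave alone.
- white_carton: Loose white carton with a blue stripe, 90 x 60 x 50 mm, on the table to the right of the dispenser. Origin: centre of its underside. Leave alone.
- green_carton: Loose green carton, 60 x 80 x 75 mm, on the left of the table. Origin: centre of its underside. Leave alone.
- tape_roll: Loose brown tape roll lying flat on the table left of the dispenser, 100 mm outside, 76 mm inside diameter, 48 mm high. Origin: centre of its underside. Leave alone.
- stapler: Loose blue and black stapler, 130 mm long (its x axis), 32 mm wide, 56 mm high, on the table in front of the dispenser. Origin: centre of its underside. Leave alone.
- mug: Loose white mug, 80 mm across, 95 mm high, on the right of the table. Origin: centre of its underside. Leave alone.

How it is judged:
By the outcome, as a careful person would: the job done as asked, in the order asked, and still so for the second after the job is handed in, with the robot touching nothing.
It also fails if it takes over 54 s, if anything falls off the work surface, if the arm or the gripper's body presses on something with over 40 N, if the wrist force passes 120 N, or if a joint passes its speed limit or range.

ROBOT

A 6-joint arm with a two-finger parallel gripper is mounted at the origin on the work surface. World frame = base frame: x ahead of the robot, y to its left, z up, the work surface at z = 0. Lengths are in mm, angles in rad, forces in N, time in s.
With the tool pointing down it reaches from about 300 to 775 mm from the base axis. Payload 14.6 kg.
Tool frame: the origin (TCP) lies on the centre line of the jaws, within the pads' length; the fingertips stand 19 mm ahead of it and the grasp point (between the pads) is the TCP (bot.tip_reach is the distance from the TCP to the fingertips, in mm); y points along the fingers, x is the direction in which the jaws open and shut, and the axes are right-handed (so a half turn about y gives the same grasp; the last joint's range is limited). The gripper opens to 85 mm and grips with 20 to 120 N. Pads are 22 mm wide; open, the fingers measure 114 mm over their backs; the gripper's body (76 mm by 85 mm) begins 54 mm behind the grasp point. The pads swing forward as they close: fully open they stand 13 mm farther back than shut.
Start: joints at [-1.379, 0.3, 1.521, -0, 1.321, -0.067], TCP at [140.75, -531.676, 250.281] pointing down, gripper open.
Joint ranges: [-3.03, 3.03], [-0.79, 2.21], [0.23, 2.52], [-1.04, 4.18], [0, 3.07], [-2.55, 2.55]. Speed limits (rad/s): [2.22, 2.22, 2.57, 3.14, 3.14, 3.14].

INTERFACE

Orientations are given as a unit quaternion [w, x, y, z].
In Python, from rig import bot gives the robot as it stands. Calls block until the motion is done:
- bot.move_to(position, orientation): joint-space move of the TCP to a pose.
- bot.servo_line(position, attitude=None, speed=150, until_force=None): straight line of the TCP; attitude=None keeps the orientation; speed is the mean speed in mm/s. With until_force (N) it stops when the force on the tool has changed by that much, and returns True; else False.
- bot.move_joints(angles): joint-space move.
- bot.move_gripper(opening, grip_force=None): finger opening in mm; grip_force is the grip in N (None keeps the last); returns when the fingers have stopped.
- bot.dwell(seconds).
- bot.ik(position, orientation): joint angles nearest the present ones, or None.
- bot.read_state(): the state.
- bot.read_camera(name): name is "side" or "top"; returns a dict with "image" (400x640x3 uint8, blue, green, red), "depth" (400x640 float32, mm along the optical axis (not along the pixel's ray), 0 where there is no reading), "fovy" (degrees; the focal length in pixels is half the picture's height over the tangent of half this angle, whatever the lens; pixels are square), "cx", "cy" (the principal point, pixels), "eye" and "attitude" of the camera in the world. Camera axes: x right, y down, z forward; pixel columns grow to the right and rows downward; lengths in mm; the calibration is good to about 2 mm. A picture is of the moment at which its call begins.
A pose or a line that the arm cannot do raises bot.MotionError and nothing moves.
- bot.finish_job(): hands the job in, once; it reports no verdict.
The state is a dict: "clock": time; "joint_positions": joint angles; "qvel": joint speeds; "effort": joint torques, N m; "ee_pos": TCP position; "tool_rot": TCP orientation; "ft_force": force on the tool from outside, world axes, zero at the start; "moment": the same for the moment, N m; "grip_width": finger opening in mm.
Only numpy, scipy, OpenCV 4.12 (cv2) and the standard library are available. Lean on these libraries where they do the work, as an engineer would, in place of code of your own. Each camera call takes 0.05 s, during which the arm holds its last target. There are 200 camera calls.

## Working session

There is one attempt and no reset: what is moved stays moved. The work goes in short steps, each a Python script; the robot and the scene stay as the last script left them, time stands still between calls to the robot, and variables do not carry over. Pictures are saved under pics/ and viewed, about 8 in all and at most 12, crops included, and the job is handed in when it is done.

```bash
mkdir -p pics; ls
cat > h.py <<'E'
from rig import bot
import numpy as np, cv2
from scipy.spatial.transform import Rotation as R
def q2R(q): return R.from_quat([q[1],q[2],q[3],q[0]])
def Rq(r):
    x=r.as_quat(); return [x[3],x[0],x[1],x[2]]
def cam(n):
    c=bot.read_camera(n); np.savez(f'pics/{n}.npz',**{k:np.array(v) for k,v in c.items()}); return c
def ray(c,u,v):
    f=200/np.tan(np.radians(float(c['fovy']))/2)
    d=np.array([(u-float(c['cx']))/f,(v-float(c['cy']))/f,1])
    return d
def pt(c,u,v,z=None):
    """world point from depth, or from plane z"""
    a=np.array(c['attitude']); 
    Rm=a if a.shape==(3,3) else q2R(a).as_matrix()
    d=Rm@ray(c,u,v); e=np.array(c['eye'])
    if z is None: t=np.median(c['depth'][int(v)-1:int(v)+2,int(u)-1:int(u)+2])
    else: t=(z-e[2])/d[2]
    return e+t*d
E
python3 - <<'E'
from h import *
for n in('top','side'):
    c=cam(n); cv2.imwrite(f'pics/{n}0.png',c['image']); print(n,c['fovy'],c['cx'],c['cy'],c['eye'],c['attitude'])
s=bot.read_state();print(s)
E
```

```text
pics
top 51.76017875811672 312.9736278935191 200.2266662476355 [ 499.53557704  -10.83448329 1361.01737349] [-0.02619814  0.71386314 -0.69933453  0.02538276]
side 45.85150210170703 321.5794390270629 210.11590542431483 [ 248.92866912 -898.91987788 1325.30049138] [-0.32069108  0.9261674  -0.1899842   0.05724667]
{'clock': 0.1, 'joint_positions': array([-1.37861509e+00,  3.00380241e-01,  1.52155424e+00,  1.65134512e-05,
        1.32069827e+00, -6.65765029e-02]), 'qvel': array([ 4.60193394e-04,  8.19397591e-04, -6.00028618e-04,  6.39096135e-04,
       -1.89131110e-04,  7.88463511e-05]), 'effort': array([ 5.17515076e-06, -5.44378459e+01, -3.62370908e+01, -1.30061394e-04,
        3.06286071e-03,  8.60837417e-06]), 'ee_pos': array([ 140.70817795, -531.48636787,  249.78249728]), 'tool_rot': array([ 0.5605767 , -0.56008183,  0.43158518, -0.43104099]), 'ft_force': array([0.38629996, 0.31169663, 0.74434255]), 'moment': array([ 0.008006  , -0.03458819, -0.00632875]), 'grip_width': 85.15475618392898}
```

View pics/top0.png

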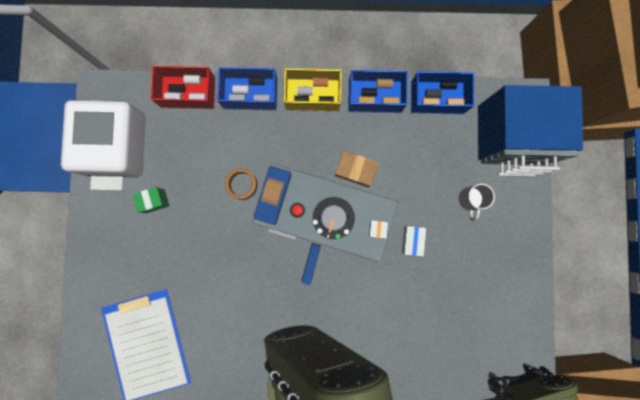

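View pics/side0.png

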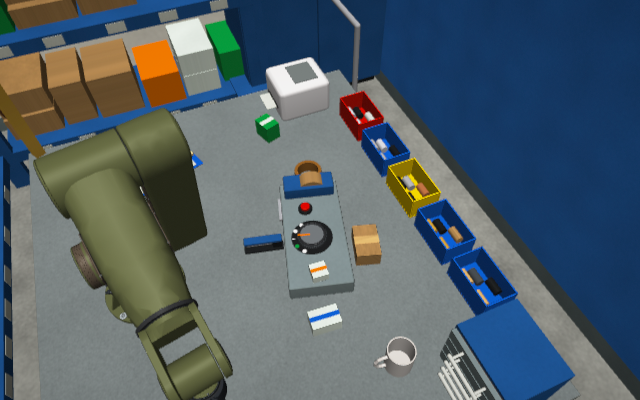

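The top view shows the dispenser with its dial near (333,218), the button at (297,210), and the green dot near (337,236). In the side view the dial is at (312,237) and the button at (305,208). I'll enlarge both.

Run:
```python
from h import *
a=cv2.imread('pics/top0.png')[170:260,270:400]; b=cv2.imread('pics/side0.png')[185:290,275:365]
cv2.imwrite('pics/topc.png',cv2.resize(a,None,fx=6,fy=6,interpolation=cv2.INTER_CUBIC))
cv2.imwrite('pics/sidec.png',cv2.resize(b,None,fx=5,fy=5,interpolation=cv2.INTER_CUBIC))
```

```text
(no output)
```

View pics/topc.png

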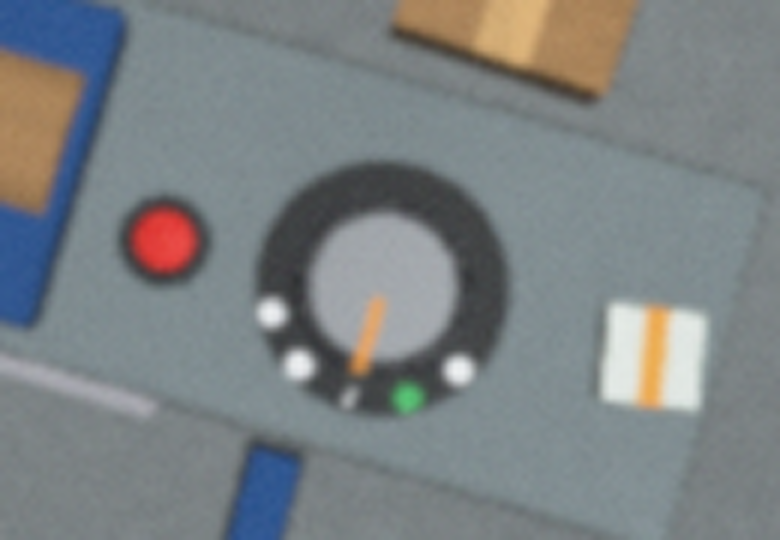

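View pics/sidec.png

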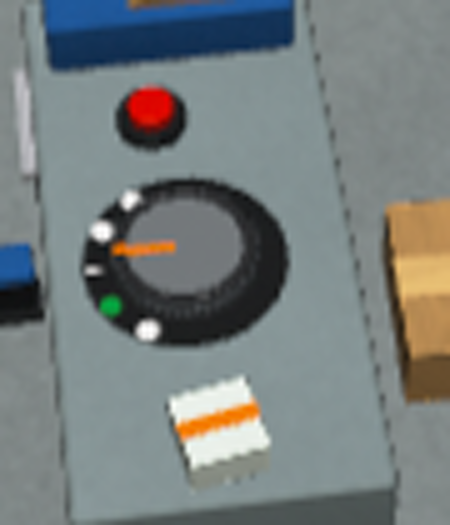

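Top crop: dial centre at about (384,287), pointer (368,337), green dot (408,398), button (164,241). Side crop: face centre about (184,246), green (111,306), button (151,108). Green is one detent anticlockwise of home, so +0.524. Next I'll triangulate these.

```bash
cat >> h.py <<'E'
def load(n): return dict(np.load(f'pics/{n}.npz'))
def tri(ct,pt_,cs,ps_):
    A=[];b=[]
    for c,p in((ct,pt_),(cs,ps_)):
        d=q2R(c['attitude']).as_matrix()@ray(c,*p); d/=np.linalg.norm(d); P=np.eye(3)-np.outer(d,d); A.append(P); b.append(P@c['eye'])
    A=np.vstack(A);b=np.hstack(b); x=np.linalg.lstsq(A,b,rcond=None)[0]
    return x, np.linalg.norm(A@x-b)
E
python3 - <<'E'
from h import *
np.set_printoptions(precision=1,suppress=True)
ct,cs=load('top'),load('side')
T=lambda x,y:(270+(x+.5)/6-.5,170+(y+.5)/6-.5); S=lambda x,y:(275+(x+.5)/5-.5,185+(y+.5)/5-.5)
for n,t,s,z in(('dial',(384,287),(184,246),87),('button',(164,241),(151,108),92),('green',(408,398),(111,306),71),('w1',(299,365),(102,231),71),('w2',(272,313),(130,199),71),('w60',(459,370),(148,330),71),('box',(653,357),(217,406),102)):
    print(n,*tri(ct,T(*t),cs,S(*s)),'top',pt(ct,*T(*t),z),'side',pt(cs,*S(*s),z),'depth',pt(ct,*T(*t)),pt(cs,*S(*s)))
E
```

```text
dial [540.7 -73.2  84.4] 0.20273795103660502 top [540.7 -73.2  87. ] side [539.9 -75.   87. ] depth [540.7 -73.1  87.7] [540.5 -73.3  84.5]
button [562.5  40.7  84.2] 0.45074261606897176 top [561.8  40.4  92. ] side [560.9  34.7  92. ] depth [561.9  40.5  90.7] [561.6  37.   88.9]
green [483.8 -87.5  68.8] 0.05380723832943771 top [483.8 -87.4  71. ] side [483.5 -89.   71. ] depth [483.8 -87.4  71.4] [483.6 -88.7  70.5]
w1 [499.7 -30.4  68.8] 0.16231033999480177 top [499.8 -30.4  71. ] side [499.1 -31.9  71. ] depth [499.8 -30.4  72.2] [499.8 -29.6  67.7]
w2 [525.8 -15.6  71.5] 0.9748927384523954 top [526.5 -15.8  71. ] side [525.3 -15.1  71. ] depth [526.5 -15.8  72.5] [526.  -12.7  67.7]
w60 [ 498.9 -113.8   68.7] 0.021140390609846696 top [ 498.9 -113.7   71. ] side [ 498.4 -115.3   71. ] depth [ 498.9 -113.6   71.4] [ 498.9 -113.8   68.6]
box [ 507.7 -207.9  112.9] 0.4086215919569519 top [ 507.5 -209.6  102. ] side [ 510.3 -201.8  102. ] depth [ 507.5 -209.6  101.9] [ 511.  -200.    98.8]
```

Heights agree (deck dots about 69-71, face about 84-87). The dot radii are 58-59.5 mm, and the yaw of about -16° predicts the button within 1.5 mm. The plan is to set the jaws to about 70 mm, put the TCP on the dial axis so both fingertips sit on the ring crest, and turn purely about the axis.

```bash
cat >> h.py <<'E'
def ori(phi):
    x=np.array([np.cos(phi),np.sin(phi),0]);y=np.array([0,0,-1.]);return Rq(R.from_matrix(np.c_[x,y,np.cross(x,y)]))
def st(m=''):
    s=bot.read_state();print(m,'t%.2f'%s['clock'],'p',s['ee_pos'].round(1),'F',s['ft_force'].round(1),'M',s['moment'].round(2),'w%.1f'%s['grip_width'],'q6 %.2f'%s['joint_positions'][5]);return s
C=np.array([540.5,-73.2])
E
python3 - <<'E'
from h import *
bot.move_gripper(70)
best=None
for p in np.radians(np.arange(-180,180,15)):
    q=bot.ik([*C,200],ori(p)); q2=bot.ik([*C,105],ori(p+.55))
    if q is not None and q2 is not None:
        s=max(abs(q[5]),abs(q2[5]))
        if best is None or s<best[0]: best=(s,p)
print(best); p=best[1]
bot.move_to([*C,220],ori(p)); bot.servo_line([*C,125],speed=100); bot.dwell(.3); st('above')
print(bot.servo_line([*C,96],speed=8,until_force=5)); st('c'); bot.dwell(.3); st('c')
E
```

```text
(np.float64(0.3218346536300696), np.float64(-0.5235987755982988))
above t3.99 p [540.6 -73.2 125.3] F [-1.   0.3 -0.1] M [-0.   -0.01 -0.02] w69.9 q6 0.32
True
c t6.51 p [540.6 -73.2 102.2] F [-1.2  0.7  5.3] M [ 0.07  0.25 -0.03] w69.9 q6 0.32
c t6.81 p [540.6 -73.2 102.2] F [-1.6 -1.5  5. ] M [ 0.1   0.22 -0.01] w69.8 q6 0.32
```

Run:
```python
from h import *
p=np.radians(-30); z=bot.read_state()['ee_pos'][2]
for i in range(6):
    z-=.15; bot.servo_line([*C,z],ori(p),speed=5); s=st('press')
    if s['ft_force'][2]>8: break
for a in (8,16,24,31):
    bot.servo_line([*C,z],ori(p+np.radians(a)),speed=20) ; st(a)
bot.dwell(.2); st()
c=cam('top'); cv2.imwrite('pics/t2.png',cv2.resize(c['image'][170:260,270:400],None,fx=6,fy=6,interpolation=3))
```

```text
press t7.06 p [540.7 -73.2 102.2] F [ 0.9 -0.5  4.2] M [0.07 0.11 0.04] w70.0 q6 0.32
press t7.31 p [540.7 -73.2 102.2] F [-1.4  0.9  6.2] M [ 0.07  0.18 -0.01] w70.0 q6 0.32
press t7.56 p [540.7 -73.2 102.1] F [-2.3  1.1  7.1] M [ 0.08  0.36 -0.03] w70.0 q6 0.32
press t7.81 p [540.7 -73.2 102.1] F [-1.7  0.   7.4] M [ 0.18  0.44 -0.01] w70.2 q6 0.32
press t8.06 p [540.7 -73.2 102.1] F [-2.6  1.2 11.1] M [ 0.19  0.55 -0.03] w69.8 q6 0.32
8 t8.35 p [540.6 -73.2 102.1] F [-3.   0.6  9.9] M [0.21 0.74 0.03] w70.0 q6 0.18
16 t8.64 p [540.4 -73.2 102.1] F [-4.6  0.4 12.2] M [0.13 1.02 0.07] w70.1 q6 0.04
24 t8.93 p [540.3 -73.2 102. ] F [-6.8  1.3 12.8] M [0.09 1.17 0.08] w70.0 q6 -0.10
31 t9.21 p [540.2 -73.2 102. ] F [-8.   1.2 12.8] M [0.08 1.48 0.03] w70.3 q6 -0.22
 t9.41 p [540.2 -73.3 102. ] F [-7.6  0.5 13.7] M [ 0.07  1.44 -0.03] w69.9 q6 -0.22
```

Run:
```python
from h import *
bot.servo_line([*C,130],ori(np.radians(1)),speed=60); st('lift')
bot.servo_line([*C,230],speed=150)
bot.move_to([340,-120,260],ori(np.radians(1)))
st()
i=[cv2.resize(cam(n)['image'][y:y+90,x:x+130],None,fx=4,fy=4,interpolation=3) for n,x,y in(('top',270,170),('side',265,190))]
cv2.imwrite('pics/t3.png',np.vstack(i)[:, :])
print(i[0].shape)
```

```text
lift t10.08 p [540.4 -73.2 129.9] F [-0.7  0.4 -0.1] M [-0.01 -0.04 -0.08] w70.0 q6 -0.22
 t11.74 p [ 340.7 -120.1  260. ] F [-0.  -0.2  0.1] M [-0.04 -0.   -0.  ] w70.2 q6 -0.46
(360, 520, 3)
```

```bash
python3 -c "
import cv2;i=cv2.imread('pics/t3.png');cv2.imwrite('pics/t3b.png',cv2.resize(i,None,fx=.8,fy=.8))"
```

```text
(no output)
```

View pics/t3b.png

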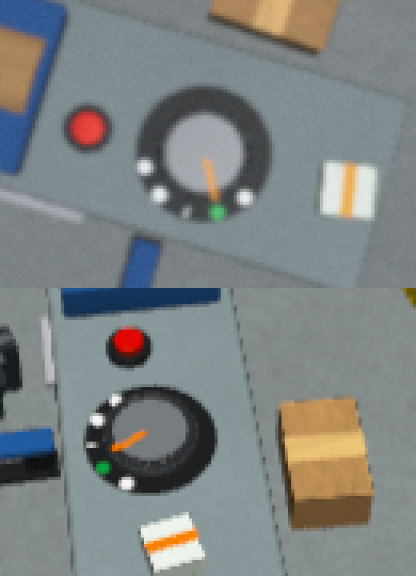

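The top view shows the pointer (206,160)→(217,200) lined up with the green dot (218,211). I'll confirm that numerically and only then press the button.

Run:
```python
from h import *
c=load('top'); im=c['image']; hsv=cv2.cvtColor(im,cv2.COLOR_BGR2HSV)
m=cv2.inRange(hsv,(5,90,120),(22,255,255)); ys,xs=np.nonzero(m[195:240,315:352]); 
P=np.array([pt(c,x+315,y+195,87)[:2] for x,y in zip(xs,ys)])
d=P.mean(0)-C; a=np.degrees(np.arctan2(d[1],d[0]))%360
l=cv2.fitLine(P.astype(np.float32),cv2.DIST_L2,0,.01,.01).ravel(); print(len(P),'pointer deg',a,'line',np.degrees(np.arctan2(l[1],l[0]))%180+180,'want ~193.8')
assert abs(a-193.8)<6
B=[562.4,40.3]; o=ori(np.radians(-16.2))
bot.move_gripper(0); st('shut')
bot.move_to([*B,230],o); bot.servo_line([*B,120],o,speed=100); bot.dwell(.2); st('above')
print(bot.servo_line([*B,109.5],o,speed=10,until_force=9)); st()
print(bot.servo_line([*B,101],o,speed=6,until_force=9)); st('down'); bot.dwell(.3); st('down')
```

```text
32 pointer deg 193.2108496016071 line 193.87454 want ~193.8
shut t12.51 p [ 340. -120.  260.] F [-0.2  0.  -0.3] M [-0.05  0.01 -0.03] w-0.0 q6 -0.46
above t15.03 p [562.5  40.3 120.4] F [-0.8  0.4  0.1] M [ 0.01 -0.01 -0.  ] w-0.1 q6 0.29
False
 t16.23 p [562.4  40.3 109.6] F [-1.7  0.1  1.9] M [0.04 0.27 0.07] w0.1 q6 0.29
True
down t17.08 p [562.4  40.3 105. ] F [-2.5 -0.5  6. ] M [-0.01  0.4  -0.04] w-0.1 q6 0.29
down t17.38 p [562.4  40.3 105. ] F [-2.3  0.7  7.1] M [-0.02  0.34  0.07] w-0.0 q6 0.29
```

Run:
```python
from h import *
B=[562.4,40.3]; o=ori(np.radians(-16.2))
print(bot.servo_line([*B,104],o,speed=4,until_force=6)); st('down'); bot.dwell(.3); st('hold')
bot.servo_line([*B,125],o,speed=40); bot.servo_line([*B,230],o,speed=150); bot.move_to([340,-120,260],o); bot.dwell(.3); st()
i=[cv2.resize(cam(n)['image'][y:y+150,x:x+250],None,fx=2,fy=2,interpolation=3) for n,x,y in(('top',220,145),('side',215,155))]
cv2.imwrite('pics/t4.png',np.vstack(i)[:600])
c=load('top'); m=cv2.inRange(cv2.cvtColor(c['image'],cv2.COLOR_BGR2HSV),(5,90,120),(22,255,255)); ys,xs=np.nonzero(m[195:240,315:352])
d=np.mean([pt(c,x+315,y+195,87)[:2] for x,y in zip(xs,ys)],0)-C; print('pointer',np.degrees(np.arctan2(d[1],d[0]))%360)
print('button depth pt',pt(c,297,210),'z', [pt(load(n),u,v)[2].round(1) for n,u,v in(('top',297,210),('side',305,207))])
```

```text
True
down t17.59 p [562.4  40.3 105. ] F [-2.7 -1.2  7.2] M [-0.01  0.47 -0.  ] w-0.2 q6 0.29
hold t17.89 p [562.4  40.3 105. ] F [-3.5  0.6  7.4] M [-0.01  0.52  0.03] w-0.1 q6 0.29
 t20.77 p [ 340.3 -119.8  259.8] F [-0.6 -1.  -0.5] M [ 0.    0.01 -0.01] w-0.1 q6 -0.16
pointer 193.3996421893128
button depth pt [561.08650689  40.18345399  91.70738773] z [np.float64(91.7), np.float64(90.9)]
```

View pics/t4.png

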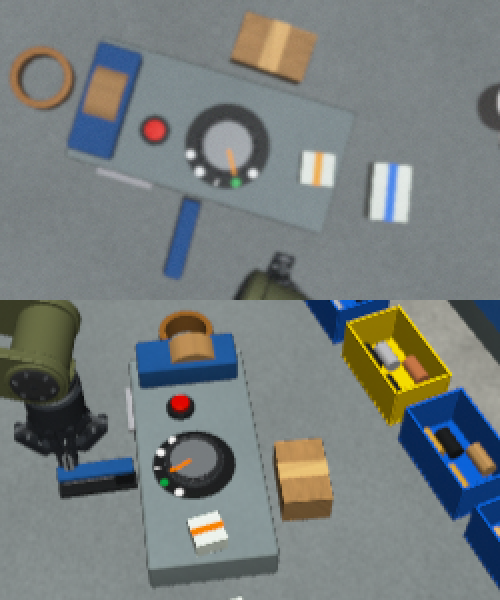

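Run:
```python
from h import *
a=cv2.imread('pics/top0.png').astype(int);b=load('top')['image'].astype(int)
d=cv2.blur(np.abs(a-b).max(2).astype(np.uint8),(3,3))>40; d[265:]=0
n,_,s,_=cv2.connectedComponentsWithStats(d.astype(np.uint8)); print(s[1:])
bot.finish_job(); st()
```

```text
[[328 222  11  11  57]]
the job is handed in; nothing more can be done
the job is handed in; nothing more can be done
```

The dial is clicked in at the green mark, and the red button was then pressed fully down once and let go. I handed the job in with the clock at about 21 s of the 54 s allowed.

- **Dial:** I pressed both fingertips on the grip ring and turned it about its axis by 31°, from home to the green mark at +30°. The pointer read 193.2° before the press and 193.4° after it, against about 193.8° for the mark.
- **Dial force:** the downward force rose to about 13 N during the turn, above the 5 to 10 N advised. The forces I read stayed far below the 40 N and 120 N limits.
- **Button:** I pressed only after checking the dial. The fingertips stopped 6 mm down at about 7 N, where fully down takes about 4 N. A further push did not move it, and I took that as the stop. After release its top measured 91.7 mm from the top camera and 90.9 mm from the side camera, against 92 mm when up.
- **Everything else:** comparing the first and last top pictures down to row 265, only the pointer changed. The end of the stapler nearest the robot, just below that row, was checked only by eye. The arm was parked clear at the end.
- **Disagreement:** triangulating the button from both views put it at 84 mm, not 92 mm, because of the oblique side view. I used the depth readings and the dispenser layout, which agreed with each other within about 1.5 mm.

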